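Inspect a junction box stud through a loupe

ROBOT

A 6-joint arm with a two-finger parallel gripper is mounted at the origin on the work surface. World frame = base frame: x ahead of the robot, y to its left, z up, the work surface at z = 0. Lengths are in m, angles in rad, forces in N, time in s.
With the tool pointing down it reaches from about 0.3 to 0.775 m from the base axis. Payload 14.6 kg.
Tool frame: the origin (TCP) lies at the very end of the fingers, on their centre line; the grasp point (between the pads) lies 19 mm behind it (manip.grip_point_offset is the distance from the TCP to the grasp point, in m); z points along the fingers, y is the line along which they close (so a half turn about z gives the same grasp; the last joint's range is limited). The gripper opens to 94 mm and grips with 3 to 60 N. Pads are 16 mm wide; open, the fingers measure 119 mm over their backs; the gripper's body (75 mm by 177 mm) begins 78 mm behind the grasp point.
Start: joints at [1.18, 0.3, 1.521, -0, 1.321, -0.067], TCP at [0.175, 0.521, 0.205] pointing down, gripper open.
Joint ranges: [-3.03, 3.03], [-0.79, 2.21], [0.23, 2.52], [-1.04, 4.18], [0, 3.07], [-2.55, 2.55]. Speed limits (rad/s): [2.22, 2.22, 2.57, 3.14, 3.14, 3.14].

INTERFACE

Orientations are given as [roll, pitch, yaw] about the fixed x, y, z axes, in that order (R = Rz(yaw) Ry(pitch) Rx(roll)).
In Python, from station import status, vision, manip gives the robot as it stands.
- The arm moves only by the tool send_rows, never from a script. Its argument "steps" is a list of rows, each an object with "slide": the shift along the tool's x, y, z in mm, a list of three; "delta_rot": the turn, a rotation vector about the tool's x, y, z in rad, a list of three; "grip": the opening, from 0 (shut) to 1 (fully open). In form: [{"slide": [tx, ty, tz], "delta_rot": [wx, wy, wz], "grip": grip}, ...]. A call has 1 to 8 rows; each row shifts and turns the commanded pose from where the row before left it, along the tool's axes as they then stand; what a row does not reach is not made up. A row lasts 1/10 s, in which the tool goes at most 50 mm and 8.59 degrees, less where a joint would pass 70% of its speed; a pose out of reach is approached as far as the arm can. A call is refused whole if a number of a shift passes 50 or a number of a turn 0.15, either way. A call with a gripper value outside its range is refused whole. The fingers move at their own pace and stop on an object; "squeeze" is the grip in N (left out, the last holds). Time passes only in rows, so rows that do not move let the fingers close. It gives the time, the measured TCP pose, the force, the opening and the grip force at its end, in the units of the state.
- status.read_state(): the state, without advancing time (a new reading comes with each control period).
- vision.read_camera(name): name is "side" or "top" or "wrist"; returns (picture, depth): 420x560x3 uint8, red, green, blue; 420x560 float32, m along the optical axis (not along the pixel's ray), 0 where there is no reading.
- vision.camera_params(name): a dict with "fx", "fy", "cx", "cy" (pixels), "origin" and "attitude" of the camera in the world. Camera axes: x right, y down, z forward; pixel columns grow to the right and rows downward; lengths in m; the calibration is good to about 2 mm. A picture is of the moment at which its call begins: read the wrist's pose just before it. camera_params takes no time and is no camera call; for the wrist camera it gives the pose at the moment of the call.
- manip.job_done(): hands the job in; it is judged then, once.
The state is a dict: "time_s": time; "qpos": joint angles; "joint_vel": joint speeds; "joint_torque": joint torques, N m; "tcp_pos": TCP position; "tcp_rot": TCP orientation; "force": force on the tool from outside, world axes, zero at the start; "torque": the same for the moment, N m; "finger_gap": finger opening in m; "finger_force": force on a finger pad.
Only numpy, scipy, OpenCV 4.12 (cv2) and the standard library are available. Lean on these libraries where they do the work, as an engineer would, in place of code of your own. Each camera call takes 0.05 s, during which the arm holds its last target. There are 200 camera calls.

TASK

Lift the loose cover plate off the junction box and gently lay it flat, handle up, in the middle of the rubber mat. Then take the loupe from its rest and hold it steady and level over the stud in the middle of the open box, with the lens centred above the stud and at the height of the focus gauge's pointer. Finish while still holding the loupe there in the gripper, touching nothing else with it, and leave the gauge setting and the other things on the bench as they are.

Things in the scene. Friction and masses are not known exactly. Their poses are not given: they have to be found in the camera images.
- housing: Junction box, open aluminium box 120 (x) x 160 (y) x 50 mm high, walls 5 mm, fixed to the bench. Origin: centre of its underside on the bench; z up, +x towards the focus gauge. Two steel locating pins, 6 mm thick, stand 14 mm above the rim (tops 64 mm above the bench) at (47, -67) and (-47, 67) mm. The focus gauge is fixed to it: a steel post 10 mm thick, up to 198 mm above the bench, at (115, 0) mm, on a low foot. Small mounting ears at +-95 mm in y.
- stud (a point): Top centre of the steel stud (14 mm across, on a copper busbar) in the middle of the box, directly above the housing's origin, 35 mm above the bench. Covered by the plate at first.
- mark (a point): Focus mark: tip of the flat steel pointer (22 mm long, 3 mm thick) on a sliding collar (22 mm across, 16 mm high) of the gauge post, pointing at the box. It lies 85 mm from the stud axis along the housing's +x, set somewhere between 105 and 155 mm above the bench; its height is where the middle of the lens belongs. The collar slides stiffly (about 6 N): do not push it.
- cover: Grey plastic cover plate 130 (x) x 170 (y) x 6 mm, 0.15 to 0.3 kg, with two 10 mm holes that fit loosely over the housing's pins; at the start it lies on the box rim (50 mm up) aligned with the housing to within 0.02 rad. Origin: centre of its underside, z up.
- cover_grip (a point): Centre of the bar of the cover's bridge handle, 29 mm above the plate's underside. The bar is 64 mm long along the cover's x, 14 mm wide (y) and 14 mm high, with 16 mm of free space under it down to the plate; posts at its ends.
- mat: Black rubber mat 200 (x) x 220 (y) x 4 mm, fixed flat on the bench. Origin: centre of its underside. It lies to the left or the right of the junction box.
- loupe: Black hand loupe, about 0.07 to 0.12 kg: lens ring 56 mm across and 12 mm high with a straight handle 16 mm wide (y), 20 mm high, from 26 to 126 mm from the lens centre along the loupe's -x. Origin: centre of the ring's underside, in one plane with the handle's underside; z up through the lens. It balances about 50 mm from the lens centre, on the handle. It starts lying level on its rest, 40 mm above the bench.
- lens (a point): Middle of the loupe's lens, 6 mm above the loupe's origin.
- rest: Grey loupe rest fixed to the bench, on the other side of the junction box from the mat. Origin: centre of its underside; foot 170 (x) x 50 (y) x 6 mm. Blocks 40 mm high and up to 40 mm wide carry the lens ring (x 45 to 75 mm) and the handle's end (x -64 to -52 mm); between them the handle is free, with 34 mm of space under it.
- bin: Bystander: blue small-parts bin 100 x 150 x 60 mm with orange connectors, beyond the work. Origin: centre of underside.
- meter: Bystander: yellow hand-held meter 150 x 80 x 40 mm. Origin: centre of underside.
- driver: Bystander: orange screwdriver lying on the bench beyond the junction box. Origin: on the underside, on its long axis.
- fuse: Bystander: white ceramic fuse 60 x 26 x 26 mm with copper tags, 100 mm long overall, lying between the robot and the junction box. Origin: centre of underside.
Mind the look-alikes: they are no part of the job. Of the things shaped like the loupe, the black one is meant.

How it is judged:
By the outcome, as a careful person would: the job done as asked, in the order asked, and still so for the second after the job is handed in, while the arm keeps its last pose, push and grip.
It also fails if it takes over 67 s, if anything falls off the work surface, if the arm or the gripper's body presses on something with over 40 N, if the wrist force passes 120 N, or if a joint passes its speed limit or range.

## Working session

There is one attempt and no reset: what is moved stays moved. The work goes in short steps, Python scripts to look and compute and a tool call to move; the robot and the scene stay as the last step left them, time stands still between calls to the robot, and variables do not carry over. Pictures are saved under pics/ and viewed, at most 10 in all, crops included, and the job is handed in when it is done.

Besides the shell and the picture viewer there is one more tool, called after "Call:" as a command line: name --argument value ..., lists and objects as JSON in quotes. send_rows: Moves the arm, as the interface text tells. Its arguments: {"type":"object","properties":{"steps":{"type":"array"},"squeeze":{"type":"number"}},"required":["steps"]}

```bash
mkdir -p pics; ls
python3 - <<'E'
from station import status, vision, manip
import cv2,json
s=status.read_state(); print({k:(v if not hasattr(v,'tolist') else v.tolist()) for k,v in s.items()})
for n in ("side","top"):
    p=vision.camera_params(n); print(n,p)
    im,d=vision.read_camera(n); cv2.imwrite(f"pics/{n}0.png",im[:,:,::-1]); 
    import numpy as np; np.savez(f"{n}0.npz",im=im,d=d,**{k:np.array(v) for k,v in p.items()})
print(vision.camera_params("wrist"), manip.grip_point_offset)
E
```

```text
pics
{'time_s': 0.0, 'qpos': [1.1804395385524835, 0.30044278174833033, 1.5215860641237795, -2.5492308629815554e-05, 1.3207272921326005, -0.06656252903184044], 'joint_vel': [0.00023747389691833375, 0.0003546388983683554, -0.0026847562644865697, -0.0004014650984629504, 0.0020245290982415574, 0.0006505658184585969], 'joint_torque': [0.0016958926789811812, -53.179450035095215, -35.2741813659668, 0.07093524327501655, 0.024351627216674387, -0.00011464738236099947], 'tcp_pos': [0.17487688893765407, 0.5211700908796482, 0.2048997655384637], 'tcp_rot': [-3.140430103243765, -5.274993568904485e-05, 2.817804686688876], 'force': [-0.38945387938099896, 0.13809734298823736, 0.38894488953509315], 'torque': [0.030543523949075665, -0.033973437859743466, 0.019820802125016038], 'finger_force': 0.0, 'finger_gap': 0.09398551876535415}
side {'fx': 440.4912199778899, 'fy': 440.4912199778899, 'cx': 266.8845841891397, 'cy': 210.7725461878958, 'origin': array([-0.03821097, -0.79309387,  0.80776592]), 'attitude': array([-2.23566685,  0.00982701, -0.6772985 ])}
top {'fx': 453.78105094554667, 'fy': 453.78105094554667, 'cx': 277.6438701064919, 'cy': 209.30897073026892, 'origin': array([ 0.27471745, -0.05503353,  1.40078759]), 'attitude': array([-2.96320489, -0.00378289, -1.59375997])}
{'fx': 325.26040925367295, 'fy': 325.26040925367295, 'cx': 279.4121570470282, 'cy': 206.25491995853295, 'origin': array([0.1112009 , 0.54303274, 0.38397953]), 'attitude': array([2.90452981e+00, 1.20490592e-03, 1.24661324e+00])} 0.0188
```

View pics/side0.png

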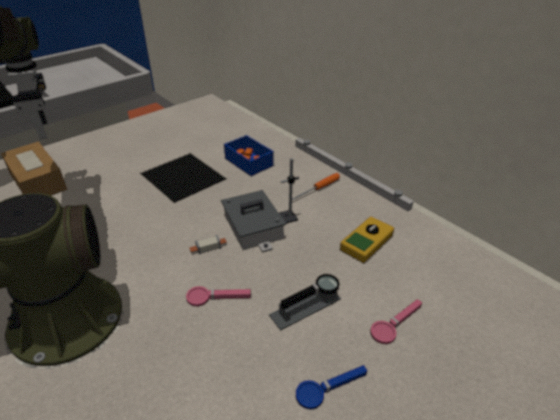

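View pics/top0.png

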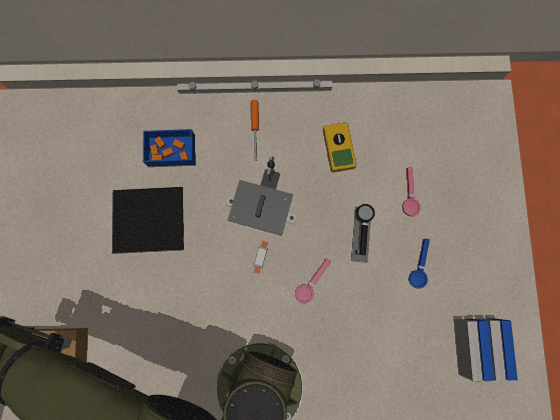

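The side picture shows the box (252,218), gauge (291,180), mat (183,176) and the black loupe on its rest (305,298). The top picture shows the box (261,206), mat (148,220) and rest (361,234).

Four things are shaped like the loupe (top-view pixels):
- black, on the rest at (365,213)
- pink at (305,293)
- pink at (411,207)
- blue at (418,278)

The black one on the grey rest fits the description. I'll measure it and confirm with a crop.

```bash
cat > h.py <<'E'
import numpy as np, cv2
from scipy.spatial.transform import Rotation as R
def rot(e): return R.from_euler('xyz',e).as_matrix()
def cloud(p,d):
    v,u=np.indices(d.shape); c=np.stack([(u-p['cx'])/p['fx']*d,(v-p['cy'])/p['fy']*d,d],-1)
    return c@rot(p['attitude']).T+p['origin']
def ray(p,uv,z):
    "cast pixels onto plane z"
    uv=np.atleast_2d(uv).astype(float)
    r=np.c_[(uv[:,0]-p['cx'])/p['fx'],(uv[:,1]-p['cy'])/p['fy'],np.ones(len(uv))]@rot(p['attitude']).T
    return p['origin']+r*((z-p['origin'][2])/r[:,2])[:,None]
def proj(p,X):
    c=(np.atleast_2d(X)-p['origin'])@rot(p['attitude']); return np.c_[c[:,0]/c[:,2]*p['fx']+p['cx'],c[:,1]/c[:,2]*p['fy']+p['cy']]
def tri(p1,u1,p2,u2):
    A=[];b=[]
    for p,u in((p1,u1),(p2,u2)):
        r=rot(p['attitude'])@np.array([(u[0]-p['cx'])/p['fx'],(u[1]-p['cy'])/p['fy'],1]); r/=np.linalg.norm(r)
        M=np.eye(3)-np.outer(r,r);A.append(M);b.append(M@p['origin'])
    X,res,_,_=np.linalg.lstsq(np.vstack(A),np.hstack(b),rcond=None); return X,res
def load(n): return dict(np.load(n))
def snap(n,f):
    from station import vision
    p=vision.camera_params(n); im,d=vision.read_camera(n); np.savez(f,im=im,d=d,**{k:np.array(v) for k,v in p.items()}); return load(f)
def comps(mask,X,amin=30):
    n,l,s,c=cv2.connectedComponentsWithStats(mask.astype(np.uint8))
    for i in range(1,n):
        if s[i,4]>=amin:
            q=X[l==i]; r=cv2.minAreaRect((q[:,:2]*1000).astype(np.float32))
            print(s[i].tolist(),'z',np.percentile(q[:,2],[5,50,95]).round(4),'rect',np.round(r[0],1),np.round(r[1],1),round(r[2],1))
E
python3 - <<'E'
from h import *
t=load('top0.npz');s=load('side0.npz')
for n,c in(('top',t),('side',s)):
    X=cloud(c,c['d']); im=c['im'].astype(int); z=X[...,2]; ok=(c['d']>0)&(X[...,0]>.25)&(X[...,0]<.9)&(abs(X[...,1])<.6)
    print(n,'bench',np.median(z[ok]))
    print('cover plate');comps(ok&(z>.05)&(z<.064),X,60)
    print('high');comps(ok&(z>.066),X,8)
    print('loupe band');comps(ok&(z>.034)&(z<.07)&(X[...,1]<-.1),X,20)
    print('black');comps(ok&(im.max(-1)<32)&(z<.02),X,200)
cv2.imwrite('pics/crop1.png',cv2.resize(np.hstack([t['im'][190:270,320:440],s['im'][255:335,250:370]]),None,fx=3.3,fy=3.3,interpolation=cv2.INTER_CUBIC)[:,:,::-1])
E
```

```text
top bench 0.0015532141002185806
cover plate
[143, 129, 50, 34, 322] z [0.0517 0.0594 0.0633] rect [724.  270.1] [102.8 150.6] 0.7
[227, 180, 66, 56, 2253] z [0.0523 0.0568 0.0615] rect [526.  -12.6] [170.4 131.3] 73.1
[356, 204, 19, 51, 306] z [0.051  0.0564 0.0626] rect [ 455.3 -314.9] [ 54.4 149.9] 73.2
high
[267, 157, 8, 18, 100] z [0.0826 0.1394 0.1968] rect [632.  -45.6] [20.6 49.6] 58.7
[255, 195, 10, 23, 110] z [0.0791 0.0854 0.0904] rect [524.7 -12.4] [14.2 62.8] 73.2
loupe band
[324, 123, 32, 46, 690] z [0.0342 0.0369 0.0434] rect [ 719.8 -264. ] [145.  79.] 7.7
[289, 193, 4, 15, 36] z [0.0518 0.0561 0.0616] rect [ 544.7 -105.1] [ 9.2 42.1] 88.1
[356, 204, 19, 51, 492] z [0.0439 0.0533 0.0635] rect [ 452.4 -326.5] [ 55.  151.8] 86.6
black
[113, 187, 71, 66, 2497] z [0.0002 0.005  0.01  ] rect [504.5 339.1] [196.1 218.7] 1.4
side bench 0.0006735991184051437
cover plate
[223, 135, 51, 29, 326] z [0.0507 0.057  0.0616] rect [722.  268.6] [104.8 159. ] 0.8
[220, 190, 66, 47, 1705] z [0.0532 0.056  0.0586] rect [523.5 -14. ] [175.9 130.9] 73.2
[280, 273, 59, 35, 479] z [0.0504 0.0574 0.062 ] rect [ 452.6 -321.7] [ 53.7 153.8] 79.0
high
[280, 158, 19, 42, 207] z [0.0786 0.1367 0.1934] rect [631.6 -48.8] [22.2 50.2] 84.6
[240, 199, 23, 14, 165] z [0.0692 0.0832 0.0873] rect [522.9 -14.4] [19.  63.3] 71.5
loupe band
[342, 216, 52, 39, 666] z [0.0341 0.0355 0.0423] rect [ 717.1 -267.3] [145.4  75.2] 8.9
[269, 220, 17, 12, 92] z [0.0362 0.0525 0.0586] rect [ 539.9 -103.2] [13.4 47.5] 77.1
[278, 273, 61, 41, 848] z [0.0414 0.0509 0.0613] rect [ 452.5 -322.3] [ 54.9 153.8] 79.0
black
[143, 155, 80, 46, 1941] z [0.0011 0.004  0.0069] rect [500.3 334.1] [190.4 210.3] 1.2
```

View pics/crop1.png

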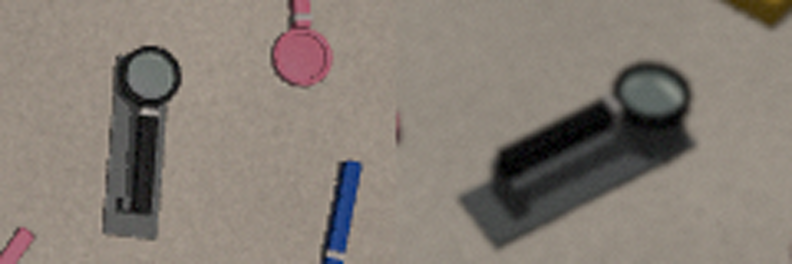

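The crop shows the black loupe on its grey rest, ring up at about (150,75) in the left half and handle pointing down. The pink and blue ones lie on the bench, so the black one is the target. Next I'll work out the move to a viewpoint over the cover.

```bash
cat > go.py <<'E'
import sys; from h import *
from station import status
def go(x,y,z,yaw=None):
    s=status.read_state(); M=rot(s['tcp_rot']); d=M.T@(np.array([x,y,z])*1e-3-s['tcp_pos'])*1e3
    print('t',round(s['time_s'],2),'tcp',np.round(np.array(s['tcp_pos'])*1e3,1),'rpy',np.round(s['tcp_rot'],4),'slide',d.round(1),'rows',round(np.linalg.norm(d)/50,1))
    if yaw is not None: print('rotvec',R.from_matrix(M.T@rot([np.pi,0,yaw])).as_rotvec().round(4))
if __name__=='__main__': go(*map(float,sys.argv[1:]))
E
python3 go.py 510 0 300 2.849
```

```text
t 0.1 tcp [174.9 521.2 204.9] rpy [-3.1405e+00 -1.0000e-04  2.8178e+00] slide [-483.5 -387.6  -94.7] rows 12.5
rotvec [-0.0011 -0.0001 -0.0312]
```

Call:
send_rows --steps '[{"slide": [-34.5, -27.7, -6.8], "delta_rot": [0, 0, 0], "grip": 1}, {"slide": [-34.5, -27.7, -6.8], "delta_rot": [0, 0, 0], "grip": 1}, {"slide": [-34.5, -27.7, -6.8], "delta_rot": [0, 0, 0], "grip": 1}, {"slide": [-34.5, -27.7, -6.8], "delta_rot": [0, 0, 0], "grip": 1}, {"slide": [-34.5, -27.7, -6.8], "delta_rot": [0, 0, 0], "grip": 1}, {"slide": [-34.5, -27.7, -6.8], "delta_rot": [0, 0, 0], "grip": 1}, {"slide": [-34.5, -27.7, -6.8], "delta_rot": [0, 0, 0], "grip": 1}, {"slide": [-34.5, -27.7, -6.8], "delta_rot": [0, 0, 0], "grip": 1}]'

```text
time_s: 0.9
tcp_pos: [0.3666, 0.2218, 0.2601]
tcp_rot: [-3.142, -0.0, 2.818]
force: [0.4, 0.6, 0.2]
finger_gap: 0.0944
finger_force: 0.0
```

Call:
send_rows --steps '[{"slide": [-34.5, -27.7, -6.8], "delta_rot": [0, 0, 0], "grip": 1}, {"slide": [-34.5, -27.7, -6.8], "delta_rot": [0, 0, 0], "grip": 1}, {"slide": [-34.5, -27.7, -6.8], "delta_rot": [0, 0, 0], "grip": 1}, {"slide": [-34.5, -27.7, -6.8], "delta_rot": [0, 0, 0], "grip": 1}, {"slide": [-34.5, -27.7, -6.8], "delta_rot": [0, 0, -0.031], "grip": 1}, {"slide": [-34.5, -27.7, -6.8], "delta_rot": [0, 0, 0], "grip": 1}, {"slide": [0, 0, 0], "delta_rot": [0, 0, 0], "grip": 1}, {"slide": [0, 0, 0], "delta_rot": [0, 0, 0], "grip": 1}]'

```text
time_s: 1.7
tcp_pos: [0.5106, 0.0005, 0.3]
tcp_rot: [-3.141, -0.001, 2.847]
force: [-1.6, 0.8, 0.6]
finger_gap: 0.0938
finger_force: 0.0
```

Run:
```python
from h import *
from go import go
go(524,-13,150,2.849)
w=snap('wrist','w1.npz'); cv2.imwrite('pics/w1.png',w['im'][:,:,::-1])
X=cloud(w,w['d']);z=X[...,2];ok=w['d']>0
for n,a,b in(('bench',-.01,.015),('plate',.05,.0625),('bar',.075,.095),('high',.1,.21)):
    print(n);comps(ok&(z>a)&(z<b),X,150)
```

```text
t 1.7 tcp [5.106e+02 5.000e-01 3.000e+02] rpy [-3.1415e+00 -1.2000e-03  2.8472e+00] slide [-16.9  -9.  150. ] rows 3.0
rotvec [-0.0001 -0.0012 -0.0018]
bench
[0, 0, 560, 301, 130938] z [-0.0015  0.0002  0.0054] rect [496.4  -1.6] [869.5 438.3] 73.0
[453, 234, 87, 61, 962] z [0.0029 0.0048 0.0139] rect [738.  280.7] [ 64.6 125.3] 2.4
[183, 337, 151, 48, 5618] z [-0.0011  0.0003  0.0019] rect [ 803.2 -121.8] [249.5 104.5] 73.3
[337, 337, 94, 39, 2955] z [-0.0012  0.0002  0.0016] rect [859.8  79.2] [171.   81.8] 69.7
[126, 363, 26, 22, 325] z [-0.001   0.0003  0.0017] rect [ 770.4 -334.5] [43.7 43.5] 71.4
plate
[207, 145, 133, 97, 11697] z [0.0546 0.0559 0.0573] rect [526.4 -13.1] [170.3 130.5] 73.1
[10, 153, 62, 109, 1696] z [0.0507 0.0582 0.0609] rect [ 456.1 -315.1] [ 55.6 151.6] 73.3
[446, 221, 114, 80, 1163] z [0.0509 0.0581 0.0608] rect [712.3 270. ] [ 77.3 151.5] 1.2
bar
[267, 173, 12, 51, 584] z [0.0839 0.0857 0.087 ] rect [525.4 -12.9] [13.7 62.9] 73.0
high
[263, 280, 18, 21, 215] z [0.1257 0.1331 0.1393] rect [621.  -42.2] [20.4 28.3] 70.2
```

View pics/w1.png

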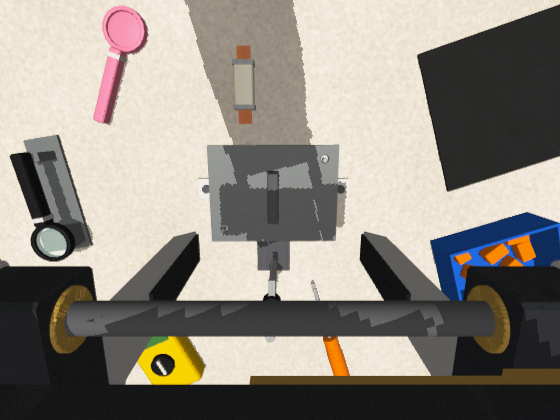

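The wrist picture shows the cover at (273,193) with its bar at (273,198), the gauge at (272,290), and the loupe at lower left with its ring at (53,242). All three views agree on the cover: centre (526,-13) mm, yaw -17°, bar top at 86 mm.

Call:
send_rows --steps '[{"slide": [-4.5, -2.1, 45], "delta_rot": [0, 0, 0], "grip": 1}, {"slide": [-4.5, -2.1, 45], "delta_rot": [0, 0, 0], "grip": 1}, {"slide": [-4.6, -2.2, 45], "delta_rot": [0, 0, 0], "grip": 1}, {"slide": [-4.6, -2.2, 45], "delta_rot": [0, 0, 0], "grip": 1}, {"slide": [0, 0, 25], "delta_rot": [0, 0, 0], "grip": 1}, {"slide": [0, 0, 18], "delta_rot": [0, 0, 0], "grip": 1}, {"slide": [0, 0, 14], "delta_rot": [0, 0, 0], "grip": 1}, {"slide": [0, 0, 0], "delta_rot": [0, 0, 0], "grip": 1}]'

```text
time_s: 2.55
tcp_pos: [0.5246, -0.0117, 0.0624]
tcp_rot: [-3.141, -0.002, 2.85]
force: [0.0, -0.7, 0.6]
finger_gap: 0.0941
finger_force: 0.0
```

Call:
send_rows --steps '[{"slide": [0, 0, 0], "delta_rot": [0, 0, 0], "grip": 0.1}, {"slide": [0, 0, 0], "delta_rot": [0, 0, 0], "grip": 0}, {"slide": [0, 0, 0], "delta_rot": [0, 0, 0], "grip": 0}, {"slide": [0, 0, 0], "delta_rot": [0, 0, 0], "grip": 0}, {"slide": [0, 0, 0], "delta_rot": [0, 0, 0], "grip": 0}, {"slide": [0, 0, 0], "delta_rot": [0, 0, 0], "grip": 0}, {"slide": [0, 0, 0], "delta_rot": [0, 0, 0], "grip": 0}, {"slide": [0, 0, 0], "delta_rot": [0, 0, 0], "grip": 0}]' --squeeze 25

```text
time_s: 3.35
tcp_pos: [0.5256, -0.0127, 0.0636]
tcp_rot: [3.142, -0.0, 2.849]
force: [0.2, -0.3, -0.0]
finger_gap: 0.0335
finger_force: 0.0
```

Call:
send_rows --steps '[{"slide": [0, 0, 0], "delta_rot": [0, 0, 0], "grip": 0}, {"slide": [0, 0, 0], "delta_rot": [0, 0, 0], "grip": 0}, {"slide": [0, 0, 0], "delta_rot": [0, 0, 0], "grip": 0}, {"slide": [0, 0, 0], "delta_rot": [0, 0, 0], "grip": 0}, {"slide": [0, 0, 0], "delta_rot": [0, 0, 0], "grip": 0}, {"slide": [0, 0, 0], "delta_rot": [0, 0, 0], "grip": 0}]' --squeeze 25

```text
time_s: 3.95
tcp_pos: [0.5256, -0.0127, 0.0636]
tcp_rot: [-3.142, -0.0, 2.849]
force: [-0.1, -0.2, 0.0]
finger_gap: 0.0138
finger_force: 25.0
```

Call:
send_rows --steps '[{"slide": [0, 0, -5], "delta_rot": [0, 0, 0], "grip": 0}, {"slide": [0, 0, -8], "delta_rot": [0, 0, 0], "grip": 0}, {"slide": [0, 0, -12], "delta_rot": [0, 0, 0], "grip": 0}, {"slide": [0, 0, -20], "delta_rot": [0, 0, 0], "grip": 0}, {"slide": [0, 0, -25], "delta_rot": [0, 0, 0], "grip": 0}, {"slide": [0, 0, -25], "delta_rot": [0, 0, 0], "grip": 0}, {"slide": [0, 0, -15], "delta_rot": [0, 0, 0], "grip": 0}, {"slide": [0, 0, 0], "delta_rot": [0, 0, 0], "grip": 0}]'

```text
time_s: 4.75
tcp_pos: [0.5265, -0.0127, 0.1766]
tcp_rot: [3.141, 0.004, 2.849]
force: [0.3, 0.1, -3.3]
finger_gap: 0.014
finger_force: 25.0
```

Run:
```python
from h import *
from go import go
w=snap('wrist','w2.npz'); t=snap('top','t2.npz'); sd=snap('side','s2.npz')
X=cloud(w,w['d']);z=X[...,2];ok=w['d']>0
print('cover');comps(ok&(z>.14)&(z<.21),X,150)
for n,c in(('w1',load('w1.npz')),('top',t),('side',sd)):
    Y=cloud(c,c['d']); m=(c['d']>0)&(c['im'].max(-1)<(60 if n=='w1' else 32))&(Y[...,2]<.015)&(Y[...,1]>.15)&(Y[...,0]<.65)&(Y[...,0]>.35)
    print(n);comps(m,Y,800)
go(502.5,336.5,160,3.16)
cv2.imwrite('pics/w2.png',w['im'][:,:,::-1])
```

```text
cover
[128, 132, 304, 169, 39036] z [0.1676 0.1687 0.1986] rect [514.7  -8.9] [171.1 104.6] 73.4
[268, 362, 17, 14, 154] z [0.1402 0.1453 0.1512] rect [634.6 -48.8] [10.2 13.3] 1.7
w1
[418, 5, 142, 186, 18843] z [0.0023 0.0038 0.0053] rect [503.8 324.2] [198.2 190.3] 1.5
top
side
[143, 155, 80, 46, 1913] z [0.0012 0.0041 0.007 ] rect [501.9 334.3] [191.5 211.9] 1.3
t 4.9 tcp [525.2 -12.6 173. ] rpy [-3.1414e+00 -9.0000e-04  2.8488e+00] slide [122.5 327.7  13.1] rows 7.0
rotvec [-0.     -0.0009 -0.3112]
```

View pics/w2.png

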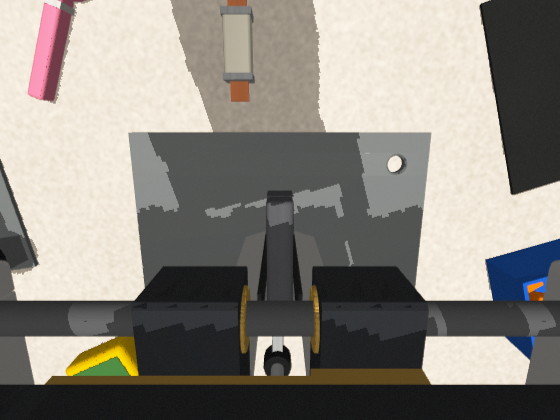

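The cover is held level in the gripper (plate top 169 mm at every point measured). The mat edge is visible at right (480–512). Combining views, the mat centre is about (503.5, 338.5) mm with yaw 1.4°.

Call:
send_rows --steps '[{"slide": [9, 24, 0], "delta_rot": [0, 0, 0], "grip": 0}, {"slide": [16, 43.5, 0], "delta_rot": [0, 0, 0], "grip": 0}, {"slide": [16, 43.5, 0], "delta_rot": [0, 0, 0], "grip": 0}, {"slide": [16, 43.5, 0], "delta_rot": [0, 0, 0], "grip": 0}, {"slide": [16, 43.5, 0], "delta_rot": [0, 0, 0], "grip": 0}, {"slide": [16, 43.5, 0], "delta_rot": [0, 0, 0], "grip": 0}, {"slide": [16, 43.5, 0], "delta_rot": [0, 0, 0], "grip": 0}, {"slide": [9, 24, 0], "delta_rot": [0, 0, 0], "grip": 0}]'

```text
time_s: 5.7
tcp_pos: [0.5044, 0.319, 0.1722]
tcp_rot: [-3.14, -0.002, 2.851]
force: [0.4, -1.3, -2.6]
finger_gap: 0.0138
finger_force: 25.0
```

Call:
send_rows --steps '[{"slide": [7.9, 20.8, 0], "delta_rot": [0, 0, 0], "grip": 0}, {"slide": [0, 0, 10], "delta_rot": [0, 0, -0.08], "grip": 0}, {"slide": [0, 0, 20], "delta_rot": [0, 0, -0.08], "grip": 0}, {"slide": [0, 0, 25], "delta_rot": [0, 0, -0.08], "grip": 0}, {"slide": [0, 0, 25], "delta_rot": [0, 0, -0.077], "grip": 0}, {"slide": [0, 0, 20], "delta_rot": [0, 0, 0], "grip": 0}, {"slide": [0, 0, 10], "delta_rot": [0, 0, 0], "grip": 0}, {"slide": [0, 0, 0], "delta_rot": [0, 0, 0], "grip": 0}]'

```text
time_s: 6.5
tcp_pos: [0.5033, 0.3378, 0.0618]
tcp_rot: [-3.14, -0.003, -3.118]
force: [0.0, 0.0, -2.3]
finger_gap: 0.0136
finger_force: 25.0
```

Run:
```python
from h import *
from go import go
go(503.5,338.5,21,3.166)
w=snap('wrist','w3.npz')
X=cloud(w,w['d']);z=X[...,2];ok=w['d']>0
print('cover');comps(ok&(z>.04)&(z<.09),X,300)
m=ok&(w['im'].max(-1)<60)&(z<.015)&(z>-.01)&(abs(X[...,0]-.5)<.13)&(abs(X[...,1]-.338)<.14)
q=X[m]; print(len(q)); r=cv2.minAreaRect((q[:,:2]*1e3).astype(np.float32)); print(r, np.median(q[:,2]))
go(503.5,338.5,21,3.166)
```

```text
t 6.5 tcp [503.3 337.8  61.8] rpy [-3.1400e+00 -2.9000e-03 -3.1177e+00] slide [-0.4  0.8 40.8] rows 0.8
rotvec [-0.0016 -0.0029 -0.0006]
cover
[128, 132, 304, 169, 38858] z [0.053  0.0542 0.0837] rect [490.5 337.7] [104.2 171.2] 1.4
16812
((483.520263671875, 339.0001525878906), (159.79873657226562, 219.460693359375), 1.5693758726119995) 0.003805434231254845
t 6.55 tcp [503.9 338.2  63.2] rpy [-3.1410e+00 -1.1000e-03 -3.1176e+00] slide [ 0.3  0.3 42.2] rows 0.8
rotvec [-0.0006 -0.0011 -0.0005]
```

Call:
send_rows --steps '[{"slide": [0, 0.5, 12], "delta_rot": [0, 0, 0], "grip": 0}, {"slide": [0, 0, 14], "delta_rot": [0, 0, 0], "grip": 0}, {"slide": [0, 0, 8], "delta_rot": [0, 0, 0], "grip": 0}, {"slide": [0, 0, 5], "delta_rot": [0, 0, 0], "grip": 0}, {"slide": [0, 0, 2], "delta_rot": [0, 0, 0], "grip": 0}, {"slide": [0, 0, 0], "delta_rot": [0, 0, 0], "grip": 0}, {"slide": [0, 0, 0], "delta_rot": [0, 0, 0], "grip": 0}]'

```text
time_s: 7.25
tcp_pos: [0.5043, 0.3389, 0.023]
tcp_rot: [3.141, 0.001, -3.117]
force: [0.9, -0.1, -2.4]
finger_gap: 0.0138
finger_force: 25.0
```

Call:
send_rows --steps '[{"slide": [0, 0, 1.5], "delta_rot": [0, 0, 0], "grip": 0}, {"slide": [0, 0, 1.5], "delta_rot": [0, 0, 0], "grip": 0}, {"slide": [0, 0, 0.7], "delta_rot": [0, 0, 0], "grip": 0}, {"slide": [0, 0, 0], "delta_rot": [0, 0, 0], "grip": 0}, {"slide": [0, 0, 0], "delta_rot": [0, 0, 0], "grip": 0}]'

```text
time_s: 7.75
tcp_pos: [0.5041, 0.3388, 0.019]
tcp_rot: [-3.142, 0.0, -3.117]
force: [0.4, 0.4, -3.4]
finger_gap: 0.0136
finger_force: 25.0
```

Call:
send_rows --steps '[{"slide": [0, 0, 0.7], "delta_rot": [0, 0, 0], "grip": 0}, {"slide": [0, 0, 0.5], "delta_rot": [0, 0, 0], "grip": 0}, {"slide": [0, 0, 0], "delta_rot": [0, 0, 0], "grip": 0}, {"slide": [0, 0, 0], "delta_rot": [0, 0, 0], "grip": 0}]'

```text
time_s: 8.15
tcp_pos: [0.5041, 0.3388, 0.0177]
tcp_rot: [-3.142, -0.0, -3.117]
force: [0.5, -0.0, -2.3]
finger_gap: 0.0139
finger_force: 25.0
```

Call:
send_rows --steps '[{"slide": [0, 0, 0.5], "delta_rot": [0, 0, 0], "grip": 0}, {"slide": [0, 0, 0.4], "delta_rot": [0, 0, 0], "grip": 0}, {"slide": [0, 0, 0], "delta_rot": [0, 0, 0], "grip": 0}, {"slide": [0, 0, 0], "delta_rot": [0, 0, 0], "grip": 0}]'

```text
time_s: 8.55
tcp_pos: [0.5041, 0.3388, 0.0176]
tcp_rot: [3.142, 0.0, -3.117]
force: [-3.6, -2.9, 7.2]
finger_gap: 0.0136
finger_force: 25.0
```

Contact: the force rose by 10 N with the underside at about 4 mm. I'll release and open gradually.

Call:
send_rows --steps '[{"slide": [0, 0, -0.5], "delta_rot": [0, 0, 0], "grip": 0}, {"slide": [0, 0, 0], "delta_rot": [0, 0, 0], "grip": 0.3}, {"slide": [0, 0, 0], "delta_rot": [0, 0, 0], "grip": 0.5}, {"slide": [0, 0, 0], "delta_rot": [0, 0, 0], "grip": 0.6}, {"slide": [0, 0, 0], "delta_rot": [0, 0, 0], "grip": 0.6}, {"slide": [0, 0, 0], "delta_rot": [0, 0, 0], "grip": 0.6}, {"slide": [0, 0, 0], "delta_rot": [0, 0, 0], "grip": 0.6}]'

```text
time_s: 9.25
tcp_pos: [0.5041, 0.3388, 0.0173]
tcp_rot: [-3.142, -0.0, -3.117]
force: [0.5, 0.4, -0.1]
finger_gap: 0.0555
finger_force: 0.0
```

Call:
send_rows --steps '[{"slide": [0, 0, -8], "delta_rot": [0, 0, 0], "grip": 0.6}, {"slide": [0, 0, -20], "delta_rot": [0, 0, 0], "grip": 0.6}, {"slide": [0, 0, -40], "delta_rot": [0, 0, 0], "grip": 0.6}, {"slide": [0, 0, -45], "delta_rot": [0, 0, 0], "grip": 0.6}, {"slide": [0, 0, -45], "delta_rot": [0, 0, 0], "grip": 0.6}, {"slide": [0, 0, -45], "delta_rot": [0, 0, 0], "grip": 0.6}, {"slide": [0, 0, -45], "delta_rot": [0, 0, 0], "grip": 0.6}, {"slide": [0, 0, -20], "delta_rot": [0, 0, 0], "grip": 0.6}]'

```text
time_s: 10.05
tcp_pos: [0.5044, 0.3391, 0.2909]
tcp_rot: [3.139, 0.006, -3.117]
force: [0.4, -0.5, 0.3]
finger_gap: 0.0566
finger_force: 0.0
```

Run:
```python
from h import *
from go import go
w=snap('wrist','w4.npz')
X=cloud(w,w['d']);z=X[...,2];ok=w['d']>0
near=(abs(X[...,0]-.5)<.13)&(abs(X[...,1]-.338)<.14)
print('cover');comps(ok&near&(z>.0075)&(z<.015),X,300);print('bar');comps(ok&near&(z>.03)&(z<.05),X,200)
m=ok&near&(w['im'].max(-1)<60)&(z<.007); r=cv2.minAreaRect((X[m][:,:2]*1e3).astype(np.float32)); print('mat',r)
# loupe handle dir, from w1
w=load('w1.npz');X=cloud(w,w['d']);z=X[...,2]; near=(abs(X[...,0]-.455)<.12)&(abs(X[...,1]+.32)<.08)
print('loupe');comps(near&(z>.045)&(z<.07),X,100)
go(470,-290,280,2.95)
```

```text
cover
[217, 129, 124, 91, 10254] z [0.0085 0.0099 0.0114] rect [505.1 338.7] [129.4 170.5] 1.3
bar
[274, 154, 11, 48, 491] z [0.038  0.0399 0.0414] rect [504.  339.2] [63.  13.3] 1.2
mat ((503.5086669921875, 339.1486511230469), (198.5346221923828, 218.4061737060547), 1.5049960613250732)
loupe
[10, 152, 64, 110, 2716] z [0.0469 0.052  0.0607] rect [ 455.9 -315.1] [ 55.6 152. ] 73.3
t 10.1 tcp [504.8 339.2 292.5] rpy [ 3.1375  0.0073 -3.1174] slide [  50.  -628.2    9.5] rows 12.6
rotvec [0.0048 0.0069 0.2158]
```

The cover lies flat in the middle of the mat: its centre is (504.5, 339) and the mat's is (503.5, 339). Next I'll pass over the open box for a look.

Call:
send_rows --steps '[{"slide": [6, -41, -1], "delta_rot": [0, 0, 0], "grip": 0.6}, {"slide": [6, -41, -1], "delta_rot": [0, 0, 0], "grip": 0.6}, {"slide": [6, -41, -1], "delta_rot": [0, 0, 0], "grip": 0.6}, {"slide": [6, -41, -1], "delta_rot": [0, 0, 0], "grip": 0.6}, {"slide": [6, -41, -1], "delta_rot": [0, 0, 0], "grip": 0.6}, {"slide": [6, -41, -1], "delta_rot": [0, 0, 0], "grip": 0.6}, {"slide": [6, -41, -1], "delta_rot": [0, 0, 0], "grip": 0.6}, {"slide": [6, -41, -1], "delta_rot": [0, 0, 0], "grip": 0.6}]'

```text
time_s: 10.9
tcp_pos: [0.4632, 0.0082, 0.2934]
tcp_rot: [-3.142, 0.0, -3.117]
force: [0.6, -0.8, 0.6]
finger_gap: 0.0565
finger_force: 0.0
```

Call:
send_rows --steps '[{"slide": [0, 0, 0], "delta_rot": [0, 0, 0.13], "grip": 0.6}, {"slide": [0, 0, 0], "delta_rot": [0, 0, 0.13], "grip": 0.6}, {"slide": [0, 0, 0], "delta_rot": [0, 0, 0], "grip": 0.6}, {"slide": [0, 0, 0], "delta_rot": [0, 0, 0], "grip": 0.6}]'

```text
time_s: 11.3
tcp_pos: [0.4639, 0.0098, 0.2933]
tcp_rot: [-3.142, -0.0, 2.91]
force: [-0.2, -0.1, 1.5]
finger_gap: 0.0562
finger_force: 0.0
```

Run:
```python
from h import *
from go import go
w=snap('wrist','w5.npz')
X=cloud(w,w['d']);z=X[...,2];ok=w['d']>0
near=np.hypot(X[...,0]-.57,X[...,1]+.028)<.14
for n,a,b in(('rim',.046,.055),('pins',.058,.07),('stud',.03,.04),('high',.09,.21)):
    print(n);comps(ok&near&(z>a)&(z<b),X,8)
go(450,-290,280,2.95)
cv2.imwrite('pics/w5.png',cv2.resize(w['im'][100:320,160:400],None,fx=2.7,fy=2.7,interpolation=cv2.INTER_CUBIC)[:,:,::-1])
```

```text
rim
[214, 182, 123, 92, 1485] z [0.0472 0.0498 0.0513] rect [526.6 -14.1] [160.3 121.1] 73.0
pins
[325, 198, 4, 5, 17] z [0.0615 0.0639 0.0647] rect [500.5  63.5] [4.1 4.8] 76.1
stud
[217, 180, 11, 2, 14] z [0.031  0.0342 0.0396] rect [448.  -65.9] [13.9  0.3] 73.4
[229, 180, 72, 6, 89] z [0.0307 0.0355 0.0392] rect [464.6 -11.3] [97.4  0.7] 72.9
[302, 185, 32, 3, 38] z [0.0313 0.0351 0.0398] rect [485.9  58.1] [42.5  0.8] 72.8
[219, 186, 3, 48, 63] z [0.0308 0.0348 0.0395] rect [487.6 -80.7] [ 0.7 69.4] 73.1
[324, 202, 6, 53, 64] z [0.0305 0.035  0.0395] rect [547.4  58. ] [ 0.6 75.9] 73.0
[229, 217, 11, 11, 44] z [0.0302 0.0305 0.0317] rect [511.1 -67.1] [12.1 14.6] 32.3
[238, 218, 49, 15, 357] z [0.0301 0.0313 0.0354] rect [521.6 -29.3] [68.1 20.8] 72.0
[288, 221, 30, 12, 131] z [0.0301 0.0305 0.0316] rect [538.2  25.5] [41.3 16.4] 71.6
[284, 226, 7, 6, 18] z [0.03   0.0304 0.0314] rect [537.8   2.8] [8.7 6.6] 16.7
[292, 228, 3, 4, 8] z [0.0301 0.0305 0.0316] rect [539.8  11.8] [2.8 4.5] 77.2
[232, 256, 93, 11, 263] z [0.0309 0.0353 0.0395] rect [582.  -20.3] [132.6  16. ] 79.8
[266, 295, 6, 5, 19] z [0.0306 0.0353 0.0395] rect [632.8 -46.9] [7.7 2.7] 83.7
high
[257, 337, 19, 39, 481] z [0.1369 0.1513 0.1879] rect [634.8 -47.1] [22.  19.9] 71.8
t 11.35 tcp [463.9   9.9 293.3] rpy [-3.1416e+00 -1.0000e-04  2.9098e+00] slide [ -55.4 -295.1   13.3] rows 6.0
rotvec [-0.     -0.0001 -0.0402]
```

View pics/w5.png

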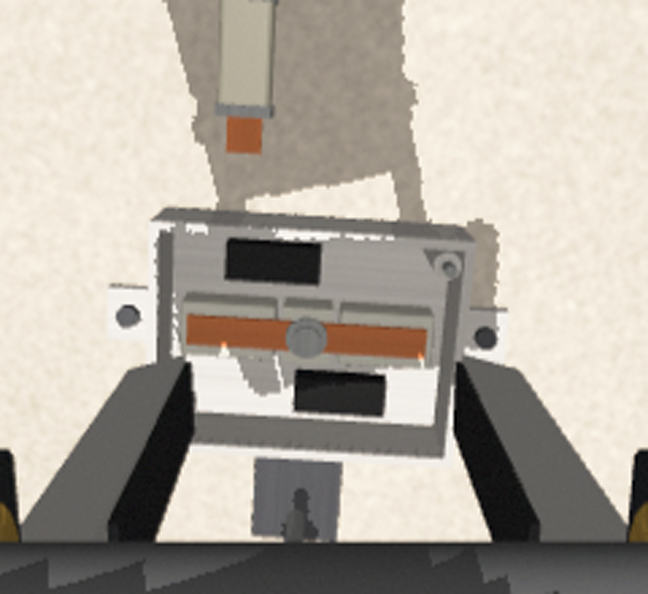

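The crop shows the open box with the stud at (306,337), pins, busbar and gauge foot. The collar (300,505) is half hidden by the gripper. Next I'll get the stud by ray casting and the pointer height from the points between 84 and 104 mm along the housing's x, across all views.

Run:
```python
from h import *
w=load('w5.npz'); print('stud',ray(w,[[273.3,224.8]],.035)*1e3)
g=cv2.cvtColor(w['im'],cv2.COLOR_RGB2HSV); 
O=np.array([.5262,-.0135]);a=np.deg2rad(-17);ex=np.array([np.cos(a),np.sin(a)]);ey=np.array([-ex[1],ex[0]])
for f in('top0','side0','t2','s2','w1','w2'):
    c=load(f+'.npz');X=cloud(c,c['d']);l=(X[...,:2]-O);x=l@ex*1e3;y=l@ey*1e3;z=X[...,2]*1e3
    m=(c['d']>0)&(x>80)&(x<103)&(abs(y)<12)&(z>90)&(z<210); mc=(c['d']>0)&(x>103)&(x<128)&(abs(y)<13)&(z>90)&(z<210)
    print(f,m.sum(),mc.sum()); 
    if m.sum(): print(' ptr x',x[m].min().round(),'z',np.percentile(z[m],[5,25,50,75,95]).round(1))
    if f=='w1':
        for lo in range(80,104,3):
            k=m&(x>=lo)&(x<lo+3); 
            if k.any(): print(lo,k.sum(),np.median(z[k]).round(1),z[k].min().round(1),z[k].max().round(1))
```

```text
stud [[525.22912331 -13.38734782  35.        ]]
top0 19 68
 ptr x 85.0 z [130.9 132.4 134.3 135.6 137.3]
side0 21 154
 ptr x 85.0 z [129.2 131.1 132.2 133.8 135.7]
t2 0 7
s2 19 156
 ptr x 85.0 z [129.8 130.9 132.2 133.2 134.8]
w1 104 161
 ptr x 85.0 z [131.6 132.5 132.9 133.3 133.9]
83 8 132.1 131.3 134.4
86 18 132.7 131.3 133.5
89 17 133.0 131.5 134.9
92 13 133.3 131.9 133.9
95 21 133.0 131.6 133.6
98 15 132.9 131.7 134.4
101 12 132.8 132.4 133.5
w2 128 722
 ptr x 91.0 z [132.  132.6 133.1 133.4 134. ]
```

Pointer top surface is 133 mm in the wrist views, so the pointer middle is about 131.5 mm. The collar top at 139.5 mm is consistent with that. The stud is at about (525.4, -13.4) mm. Next, the loupe.

Call:
send_rows --steps '[{"slide": [-7.6, -40, 2], "delta_rot": [0, 0, 0], "grip": 0.6}, {"slide": [-7.6, -40, 2], "delta_rot": [0, 0, 0], "grip": 0.6}, {"slide": [-7.6, -40, 2], "delta_rot": [0, 0, 0], "grip": 0.6}, {"slide": [-7.6, -40, 2], "delta_rot": [0, 0, 0], "grip": 0.6}, {"slide": [-7.6, -40, 2], "delta_rot": [0, 0, 0], "grip": 0.6}, {"slide": [-7.6, -40, 2], "delta_rot": [0, 0, 0], "grip": 0.6}, {"slide": [-7.6, -40, 2], "delta_rot": [0, 0, 0], "grip": 0.6}, {"slide": [-7.6, -40, 2], "delta_rot": [0, 0, 0], "grip": 0.6}]'

```text
time_s: 12.15
tcp_pos: [0.4482, -0.317, 0.2772]
tcp_rot: [3.142, -0.0, 2.909]
force: [0.3, 0.4, 0.1]
finger_gap: 0.056
finger_force: 0.0
```

Call:
send_rows --steps '[{"slide": [0, 0, 0], "delta_rot": [0, 0, 0], "grip": 0.6}, {"slide": [0, 0, 0], "delta_rot": [0, 0, 0], "grip": 0.6}]'

```text
time_s: 12.35
tcp_pos: [0.4483, -0.3157, 0.2768]
tcp_rot: [3.141, -0.001, 2.907]
force: [-0.5, -0.3, -0.3]
finger_gap: 0.0561
finger_force: 0.0
```

```bash
cat > lp.py <<'E'
from h import *
def loupe(w,z0,O,show=True):
    "black pixels near loupe height: ring centre by circle, handle axis by line"
    X=cloud(w,w['d']);z=X[...,2];ok=w['d']>0; near=ok&(np.hypot(X[...,0]-O[0],X[...,1]-O[1])<.16)
    V=w['im'].max(-1)
    m=near&(z>z0+.0155)&(z<z0+.026)            # handle top
    n,l,s,c=cv2.connectedComponentsWithStats(m.astype(np.uint8)); i=1+np.argmax(s[1:,4]); q=X[l==i]
    r=cv2.minAreaRect((q[:,:2]*1e3).astype(np.float32)); print('handle',np.round(r[0],1),np.round(r[1],1),round(r[2],1),'z',np.median(q[:,2]).round(4),s[i].tolist())
    m=near&(z>z0+.007)&(z<z0+.0145)            # ring top
    n,l,s,c=cv2.connectedComponentsWithStats(m.astype(np.uint8)); i=1+np.argmax(s[1:,4]); q=X[l==i]
    e=cv2.minEnclosingCircle((q[:,:2]*1e3).astype(np.float32)); print('ring',np.round(e[0],1),round(e[1],1),'z',np.median(q[:,2]).round(4),s[i].tolist())
    return r,e
E
python3 - <<'E'
from lp import *
from go import go
w=snap('wrist','w6.npz'); go(450,-315,280,2.95)
loupe(w,.04,(.455,-.315))
cv2.imwrite('pics/w6.png',w['im'][:,:,::-1])
E
```

```text
t 12.4 tcp [ 448.5 -315.   277.2] rpy [ 3.1413e+00 -3.0000e-04  2.9076e+00] slide [-1.5  0.3 -2.8] rows 0.1
rotvec [ 0.0003 -0.0003 -0.0424]
handle [ 427.3 -320.6] [16.4 99.4] 82.2 z 0.0597 [261, 127, 21, 81, 1055]
ring [ 502.7 -330.1] 27.9 z 0.0494 [257, 205, 43, 41, 1323]
```

View pics/w6.png

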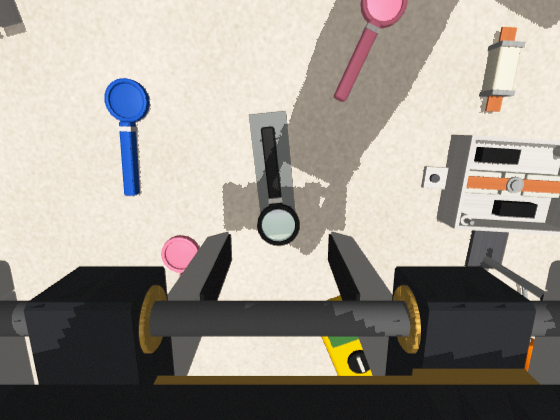

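The picture shows the black loupe with its ring at (278,223) and handle up to (267,127). Ring centre is (502.7, -330.1) mm, handle top 59.7 mm, yaw -7.5°, and the centre-to-centre distance of 76 mm matches. I'll grip at the balance point, about (451, -323.5, 50).

Call:
send_rows --steps '[{"slide": [0, 0, 10], "delta_rot": [0, 0, -0.103], "grip": 0.6}, {"slide": [-1.9, -4.1, 45], "delta_rot": [0, 0, 0], "grip": 0.6}, {"slide": [-1.8, -4, 45], "delta_rot": [0, 0, 0], "grip": 0.6}, {"slide": [0, 0, 45], "delta_rot": [0, 0, 0], "grip": 0.6}, {"slide": [0, 0, 36], "delta_rot": [0, 0, 0], "grip": 0.6}, {"slide": [0, 0, 0], "delta_rot": [0, 0, 0], "grip": 0.6}, {"slide": [0, 0, 0], "delta_rot": [0, 0, 0], "grip": 0.6}]'

```text
time_s: 13.1
tcp_pos: [0.4517, -0.3236, 0.0978]
tcp_rot: [-3.141, 0.001, 3.011]
force: [0.5, -0.6, 0.9]
finger_gap: 0.0563
finger_force: 0.0
```

```bash
python3 go.py 451.1 -323.5 31 3.010
```

```text
t 13.1 tcp [ 451.7 -323.6   97.8] rpy [-3.1412e+00  7.0000e-04  3.0106e+00] slide [ 0.6  0.  66.8] rows 1.3
rotvec [-0.0004  0.0007  0.0006]
```

Call:
send_rows --steps '[{"slide": [0.4, 0, 25], "delta_rot": [0, 0, 0], "grip": 0.6}, {"slide": [0, 0, 20], "delta_rot": [0, 0, 0], "grip": 0.6}, {"slide": [0, 0, 14], "delta_rot": [0, 0, 0], "grip": 0.6}, {"slide": [0, 0, 7], "delta_rot": [0, 0, 0], "grip": 0.4}, {"slide": [0, 0, 0], "delta_rot": [0, 0, 0], "grip": 0.2}, {"slide": [0, 0, 0], "delta_rot": [0, 0, 0], "grip": 0.1}, {"slide": [0, 0, 0], "delta_rot": [0, 0, 0], "grip": 0}, {"slide": [0, 0, 0], "delta_rot": [0, 0, 0], "grip": 0}]' --squeeze 20

```text
time_s: 13.9
tcp_pos: [0.4509, -0.3243, 0.031]
tcp_rot: [-3.141, 0.001, 3.009]
force: [-0.5, -0.5, -0.6]
finger_gap: 0.0196
finger_force: 0.0
```

Call:
send_rows --steps '[{"slide": [0, 0, 0], "delta_rot": [0, 0, 0], "grip": 0}, {"slide": [0, 0, 0], "delta_rot": [0, 0, 0], "grip": 0}, {"slide": [0, 0, 0], "delta_rot": [0, 0, 0], "grip": 0}, {"slide": [0, 0, 0], "delta_rot": [0, 0, 0], "grip": 0}]'

```text
time_s: 14.3
tcp_pos: [0.4508, -0.3243, 0.0308]
tcp_rot: [-3.141, 0.001, 3.009]
force: [-0.3, -0.0, 7.1]
finger_gap: 0.0157
finger_force: 20.0
```

Call:
send_rows --steps '[{"slide": [0, 0, -4], "delta_rot": [0, 0, 0], "grip": 0}, {"slide": [0, 0, -8], "delta_rot": [0, 0, 0], "grip": 0}, {"slide": [0, 0, -20], "delta_rot": [0, 0, 0], "grip": 0}, {"slide": [0, 0, -40], "delta_rot": [0, 0, 0], "grip": 0}, {"slide": [0, 0, -40], "delta_rot": [0, 0, 0], "grip": 0}, {"slide": [0, 0, -25], "delta_rot": [0, 0, 0], "grip": 0}, {"slide": [0, 0, 0], "delta_rot": [0, 0, 0], "grip": 0}, {"slide": [0, 0, 0], "delta_rot": [0, 0, 0], "grip": 0}]' --squeeze 30

```text
time_s: 15.1
tcp_pos: [0.4504, -0.3239, 0.1671]
tcp_rot: [3.142, -0.0, 3.009]
force: [0.2, 0.7, -1.5]
finger_gap: 0.016
finger_force: 30.0
```

Run:
```python
from h import *
from go import go
from station import status
s=status.read_state(); T=np.array(s['tcp_pos']);
w=snap('wrist','w7.npz');X=cloud(w,w['d']); M=rot(s['tcp_rot'])
L=(X-T)@M*1e3; ok=w['d']>0   # tool frame, mm
m=ok&(L[...,0]>-90)&(L[...,0]<90)&(abs(L[...,1])<40)&(L[...,2]>-40)&(L[...,2]<10)
n,l,st,c=cv2.connectedComponentsWithStats(m.astype(np.uint8))
for i in range(1,n):
    if st[i,4]>60:
        q=L[l==i]; print(st[i].tolist(),'x',np.percentile(q[:,0],[1,99]).round(1),'y',np.percentile(q[:,1],[1,50,99]).round(1),'z',np.percentile(q[:,2],[5,50,95]).round(1))
sd=snap('side','s7.npz');X=cloud(sd,sd['d']);L=(X-T)@M*1e3;m=(sd['d']>0)&(abs(L[...,0])<90)&(abs(L[...,1])<35)&(L[...,2]>-36)&(L[...,2]<8)
comps(m,X,20)
cv2.imwrite('pics/w7.png',w['im'][:,:,::-1]); go(475.6,2,112,2.845)
```

```text
[237, 113, 87, 188, 7445] x [-16.9  72.8] y [-18.   -0.   18.3] z [-32.7 -28.7 -18.5]
[251, 337, 58, 39, 2092] x [-73.2 -47.3] y [-15.4   0.4  15.9] z [-19.5 -17.9 -16.6]
[280, 238, 65, 28, 651] z [0.1773 0.1896 0.1987] rect [ 448.4 -326.9] [ 40.9 147.8] 70.5
t 15.2 tcp [ 450.  -323.7  165.9] rpy [ 3.1404e+00 -2.0000e-03  3.0088e+00] slide [ 17.7 326.1  54.3] rows 6.6
rotvec [ 0.0011 -0.0021  0.1638]
```

View pics/w7.png

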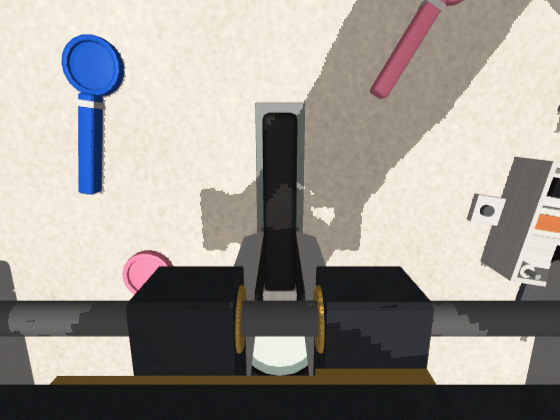

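The loupe is held level. Its handle spans (280,113–290) in the picture, with the end 73 mm behind the grip, which puts the lens about 52 mm ahead. Now I'll carry it over the stud.

Call:
send_rows --steps '[{"slide": [1.2, 20, 0], "delta_rot": [0, 0, 0], "grip": 0}, {"slide": [2.3, 40, 0], "delta_rot": [0, 0, 0], "grip": 0}, {"slide": [2.6, 45, 0], "delta_rot": [0, 0, 0], "grip": 0}, {"slide": [2.6, 45, 0], "delta_rot": [0, 0, 0], "grip": 0}, {"slide": [2.6, 45, 0], "delta_rot": [0, 0, 0], "grip": 0}, {"slide": [2.6, 45, 0], "delta_rot": [0, 0, 0], "grip": 0}, {"slide": [2.3, 40, 0], "delta_rot": [0, 0, 0], "grip": 0}, {"slide": [1.4, 25, 0], "delta_rot": [0, 0, 0], "grip": 0}]'

```text
time_s: 16.0
tcp_pos: [0.4728, -0.0169, 0.1662]
tcp_rot: [3.141, -0.002, 3.01]
force: [1.2, -0.5, -1.0]
finger_gap: 0.0158
finger_force: 30.0
```

Call:
send_rows --steps '[{"slide": [0.9, 12.5, 0], "delta_rot": [0, 0, 0], "grip": 0}, {"slide": [0, 0, 10], "delta_rot": [0, 0, 0], "grip": 0}, {"slide": [0, 0, 20], "delta_rot": [0, 0, 0], "grip": 0}, {"slide": [0, 0, 15], "delta_rot": [0, 0, 0], "grip": 0}, {"slide": [0, 0, 4], "delta_rot": [0, 0, 0], "grip": 0}, {"slide": [0, 0, 0], "delta_rot": [0, 0, 0], "grip": 0}, {"slide": [0, 0, 0], "delta_rot": [0, 0, 0], "grip": 0}, {"slide": [0, 0, 0], "delta_rot": [0, 0, 0], "grip": 0}]'

```text
time_s: 16.8
tcp_pos: [0.4746, -0.0072, 0.1189]
tcp_rot: [3.142, 0.001, 3.009]
force: [-0.3, 0.8, -0.8]
finger_gap: 0.0158
finger_force: 30.0
```

```bash
cat > fin.py <<'E'
from h import *
from go import go
from station import status
import sys
k=sys.argv[1]
s=status.read_state(); T=np.array(s['tcp_pos']);M=rot(s['tcp_rot'])
go(473.7,-6.5,116.5,3.009)
C={n:snap(n,f'{n}_{k}.npz') for n in('wrist','top','side')}
for n,c in C.items():
    X=cloud(c,c['d']);L=(X-T)@M*1e3; V=c['im'].max(-1)
    h=(c['d']>0)&(L[...,0]>15)&(L[...,0]<70)&(abs(L[...,1])<7)&(abs(L[...,2]+29)<(4 if n=='wrist' else 9))
    if h.sum()>8:
        A=np.c_[L[h][:,:2],np.ones(h.sum())]; b=np.linalg.lstsq(A,L[h][:,2],rcond=None)[0]; print(n,'handle top n',h.sum(),'slope x,y',b[:2].round(4),'z_tool@0',b[2].round(2))
    m=(c['d']>0)&(L[...,0]<-22)&(L[...,0]>-90)&(abs(L[...,1])<36)&(L[...,2]<-8)&(L[...,2]>-33)
    if m.sum()>20:
        q=X[m]; e=cv2.minEnclosingCircle((q[:,:2]*1e3).astype(np.float32)); print(n,'ring n',m.sum(),np.round(e[0],1),round(e[1],1),'z pct',np.percentile(q[:,2],[5,50,95]).round(4),'Lx',L[m][:,0].min().round(1),L[m][:,0].max().round(1),'Ly',L[m][:,1].min().round(1),L[m][:,1].max().round(1))
E
python3 fin.py a
python3 - <<'E'
from h import *
import numpy as np
t=load('top_a.npz');s=load('side_a.npz')
cv2.imwrite('pics/fa.png',cv2.resize(np.hstack([t['im'][140:270,200:320],s['im'][130:260,210:330]]),None,fx=3.3,fy=3.3,interpolation=cv2.INTER_CUBIC)[:,:,::-1])
E
```

```text
t 16.8 tcp [474.6  -7.2 118.9] rpy [3.1416e+00 1.0000e-03 3.0085e+00] slide [1.  0.6 2.4] rows 0.1
rotvec [ 0.      0.001  -0.0005]
wrist handle top n 3472 slope x,y [ 0.0009 -0.0097] z_tool@0 -28.94
wrist ring n 2095 [534.4 -15. ] 19.3 z pct [0.1357 0.1369 0.1385] Lx -74.6 -46.1 Ly -16.2 16.5
side handle top n 71 slope x,y [ 0.0035 -0.1975] z_tool@0 -28.53
side ring n 238 [522.7 -16.4] 28.2 z pct [0.1313 0.1375 0.1409] Lx -76.1 -22.1 Ly -30.4 24.7
```

View pics/fa.png

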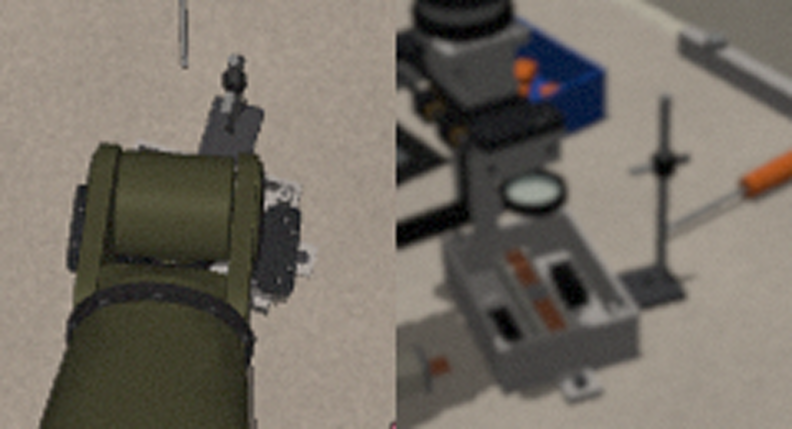

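The crop (left: top view; right: side view) shows the loupe level above the box, ring at (535,190), clear of the gauge and its pointer (650,165). I'll make a final check of the lens offset from the handle end.

Run:
```python
from h import *
from go import go
from station import status
s=status.read_state(); T=np.array(s['tcp_pos']);M=rot(s['tcp_rot'])
for f,ok in(('wrist_a',1),):
    c=load(f+'.npz');X=cloud(c,c['d']);L=(X-T)@M*1e3
    h=(c['d']>0)&(L[...,0]>15)&(L[...,0]<85)&(abs(L[...,1])<14)&(abs(L[...,2]+29)<3)
    q=L[h]; r=cv2.minAreaRect(q[:,:2].astype(np.float32)); print(r,'end x',np.sort(q[:,0])[-20:].mean(),np.sort(q[:,0])[-1])
    for lo in(18,30,42,54,66):
        k=q[(q[:,0]>=lo)&(q[:,0]<lo+6)]; print(lo,np.round([k[:,1].min(),k[:,1].max()],1),np.median(k[:,2]).round(2))
    # glass outline
    X2=L; m=(c['d']>0)&(L[...,0]<-30)&(L[...,0]>-90)&(abs(L[...,1])<36)&(L[...,2]<-8)&(L[...,2]>-33); print('glass y mid by x',[(x,np.round([L[m&(abs(L[...,0]-x)<1.5)][:,1].min(),L[m&(abs(L[...,0]-x)<1.5)][:,1].max()],1).tolist()) for x in(-72,-68,-60,-52)])
go(473.7,-6.5,116.5,3.009)
```

```text
((44.32107925415039, -0.03972339630126953), (58.59549331665039, 15.950364112854004), 0.04575672745704651) end x 73.59966768238836 73.62116598734306
18 [-7.7  7.6] -29.01
30 [-8.   7.9] -28.99
42 [-7.9  7.8] -28.99
54 [-7.7  7.7] -29.01
66 [-8.   7.9] -28.89
glass y mid by x [(-72, [-16.4, 16.3]), (-68, [-16.5, 16.3]), (-60, [-15.4, 15.2]), (-52, [-14.6, 14.4])]
t 16.95 tcp [474.5  -7.  118.8] rpy [3.1416e+00 8.0000e-04 3.0088e+00] slide [0.8 0.4 2.3] rows 0.0
rotvec [ 0.      0.0008 -0.0002]
```

Call:
send_rows --steps '[{"slide": [0.8, 0.4, 1.2], "delta_rot": [0, 0, 0], "grip": 0}, {"slide": [0, 0, 1.1], "delta_rot": [0, 0, 0], "grip": 0}, {"slide": [0, 0, 0], "delta_rot": [0, 0, 0], "grip": 0}, {"slide": [0, 0, 0], "delta_rot": [0, 0, 0], "grip": 0}, {"slide": [0, 0, 0], "delta_rot": [0, 0, 0], "grip": 0}, {"slide": [0, 0, 0], "delta_rot": [0, 0, 0], "grip": 0}, {"slide": [0, 0, 0], "delta_rot": [0, 0, 0], "grip": 0}, {"slide": [0, 0, 0], "delta_rot": [0, 0, 0], "grip": 0}]'

```text
time_s: 17.75
tcp_pos: [0.4735, -0.0064, 0.116]
tcp_rot: [-3.142, -0.0, 3.009]
force: [0.2, -0.4, -1.4]
finger_gap: 0.0161
finger_force: 30.0
```

```bash
python3 fin.py b; python3 go.py 473.7 -6.5 116.5 3.009
```

```text
t 17.75 tcp [473.5  -6.4 116. ] rpy [-3.1416 -0.      3.0088] slide [-0.2 -0.1 -0.5] rows 0.0
rotvec [-0.     -0.     -0.0002]
wrist handle top n 3488 slope x,y [ 0.0007 -0.0106] z_tool@0 -28.93
wrist ring n 2100 [533.4 -14.2] 19.1 z pct [0.1328 0.134  0.1357] Lx -74.4 -45.9 Ly -16.2 16.5
side handle top n 72 slope x,y [ 0.0096 -0.1821] z_tool@0 -29.3
side ring n 235 [523.4 -18.5] 28.9 z pct [0.128  0.1343 0.1381] Lx -78.1 -22.9 Ly -30.4 22.2
t 17.9 tcp [473.5  -6.4 116. ] rpy [-3.1416e+00 -1.0000e-04  3.0088e+00] slide [-0.2 -0.  -0.5] rows 0.0
rotvec [-0.     -0.0001 -0.0002]
```

The lens is level and within about 1 mm of target: lens z about 131 mm, centred on the stud. Handing in.

```bash
python3 -c "
from station import manip
print(manip.job_done())"
```

```text
the job is handed in; nothing more can be done
None
```

The job is handed in at about 18 s: the cover lies flat, handle up, within about 1 mm of the mat's centre, and the gripper holds the loupe level over the stud, centred and at pointer height (about 131 mm) to within about 1 mm by my own measurements; no verdict came back.

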